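Tip out a cup of gold cutting inserts for inspection

ROBOT

A 6-joint arm with a two-finger parallel gripper is mounted at the origin on the work surface. World frame = base frame: x ahead of the robot, y to its left, z up, the work surface at z = 0. Lengths are in m, angles in rad, forces in N, time in s.
With the tool pointing down it reaches from about 0.325 to 0.9 m from the base axis. Payload 6.1 kg.
Tool frame: the origin (TCP) lies midway between the tips of the shut fingers; the grasp point (between the pads) lies 19 mm behind it; x points along the fingers, y is the direction in which the jaws open and shut, and the axes are right-handed (so a half turn about x gives the same grasp; the last joint's range is limited). The gripper opens to 85 mm and grips with 20 to 120 N. Pads are 22 mm wide; open, the fingers measure 114 mm over their backs; the gripper's body (76 mm by 85 mm) begins 54 mm behind the grasp point. The pads swing forward as they close: fully open they stand 13 mm farther back than shut.
Start: joints at [1.193, 0.22, 1.526, -0, 1.395, -0.126], TCP at [0.156, 0.605, 0.199] pointing down, gripper open.
Joint ranges: [-2.98, 2.98], [-0.91, 2.08], [0.09, 2.57], [-1.24, 4.39], [0.2, 2.65], [-2.68, 2.68]. Speed limits (rad/s): [2.57, 2.57, 3.01, 3.14, 3.14, 3.14].

INTERFACE

Orientations are given as [roll, pitch, yaw] about the fixed x, y, z axes, in that order (R = Rz(yaw) Ry(pitch) Rx(roll)).
In Python, from plant import movep, move_l, set_joints, gripper_to, hold, inverse_kinematics, observe, get_image, get_calibration, Unreachable, job_done gives the robot as it stands. Calls block until the motion is done:
- movep(position, orientation): joint-space move of the TCP to a pose.
- move_l(position, feed=0.15, rotation=None, max_force=None): straight line of the TCP; rotation=None keeps the orientation; feed is the mean speed in m/s. With max_force (N) it stops when the force on the tool has changed by that much, and returns True; else False.
- set_joints(angles): joint-space move.
- gripper_to(opening, f_grip=None): finger opening in m; f_grip is the grip in N (None keeps the last); returns when the fingers have stopped.
- hold(seconds).
- inverse_kinematics(position, orientation): joint angles nearest the present ones, or None.
- observe(): the state.
- get_image(name): name is "scene" or "top"; returns (picture, depth): 400x640x3 uint8, red, green, blue; 400x640 float32, m along the optical axis (not along the pixel's ray), 0 where there is no reading.
- get_calibration(name): a dict with "intrinsics" (3x3 intrinsics, pixels), "dist_coeffs" ([k1, k2, p1, p2, k3] as OpenCV has them; the pictures are not rectified), "world_from_camera" (4x4, takes a point from camera to world coordinates). Camera axes: x right, y down, z forward; pixel columns grow to the right and rows downward; lengths in m; the calibration is good to about 2 mm. A picture is of the moment at which its call begins. get_calibration takes no time and is no camera call.
A pose or a line that the arm cannot do raises Unreachable and nothing moves.
- job_done(): hands the job in, once; it reports no verdict.
The state is a dict: "time_s": time; "q": joint angles; "joint_velocities": joint speeds; "joint_torque": joint torques, N m; "eef_pos": TCP position; "tcp_rot": TCP orientation; "ft_force": force on the tool from outside, world axes, zero at the start; "torque": the same for the moment, N m; "opening": finger opening in m.
Only numpy, scipy, OpenCV 4.12 (cv2) and the standard library are available. Lean on these libraries where they do the work, as an engineer would, in place of code of your own. Each camera call takes 0.05 s, during which the arm holds its last target. There are 200 camera calls.

TASK

Tip the four gold inserts out of the blue cup in a heap on the middle of the black mat: bring the cup down close to the mat, turn it mouth down with its rim on the mat, then lift it straight up off the inserts. Pour low, never from a height. Then stand the empty blue cup mouth down on the round green pad and let go.

Things in the scene. Friction and masses are not known exactly. Their poses are not given: they have to be found in the camera images.
- blue_cup_center (a point): Centre of the blue eight-sided cup (0.1 kg, 80 mm long, 56 mm across flats, wall 3 mm), on its axis half-way along. x points to the mouth, y across two upright parallel flats 28 mm either side, z up at the start. It starts lying level, 50 mm up, mouth roughly away from the robot. Gripped across y, fingers 45 degrees down from x, a half turn about the fingers' direction points the mouth down.
- blue_cup_rim (a point): Centre of the blue cup's mouth: on the axis, 40 mm from the cup's centre, same axes. The last 15 mm of the cup is drawn in from 56 to 44 mm outside. Under the cup's middle is a fixed grey rest block 34 mm wide, 64 mm long along x, 22 mm high, on a 90 x 50 x 4 mm plate. An orange cup with dark inserts lies on another rest: not the one.
- mat: Black square rubber mat, 190 x 190 mm, 3 mm thick, fixed to the bench. Origin at the centre of its underside, on the bench.
- pad: Round green pad, 110 mm across, 4 mm thick, fixed to the bench. Origin at the centre of its underside, on the bench.
- gold0_center (a point): Centre of one of the four gold square cutting inserts, 13 x 13 x 6 mm, 15 g, which start loose inside the blue cup.
- gold1_center (a point): Centre of one of the four gold square cutting inserts, 13 x 13 x 6 mm, 15 g, which start loose inside the blue cup.
- gold2_center (a point): Centre of one of the four gold square cutting inserts, 13 x 13 x 6 mm, 15 g, which start loose inside the blue cup.
- gold3_center (a point): Centre of one of the four gold square cutting inserts, 13 x 13 x 6 mm, 15 g, which start loose inside the blue cup.
There are look-alikes about, which are no part of the job. What is shaped like the part that bears blue_cup_center but purple or turquoise is not meant.

How it is judged:
By the outcome, as a careful person would: the job done as asked, in the order asked, and still so for the second after the job is handed in, with the robot touching nothing.
It also fails if it takes over 56 s, if anything falls off the work surface, if the arm or the gripper's body presses on something with over 40 N, if the wrist force passes 120 N, or if a joint passes its speed limit or range.

## Working session

There is one attempt and no reset: what is moved stays moved. The work goes in short steps, each a Python script; the robot and the scene stay as the last script left them, time stands still between calls to the robot, and variables do not carry over. Pictures are saved under pics/ and viewed, about 8 in all and at most 12, crops included, and the job is handed in when it is done.

```bash
ls; mkdir -p pics; python3 - <<'E'
from plant import *
import cv2,numpy as np
for n in("scene","top"):
    p,d=get_image(n); cv2.imwrite(f"pics/{n}0.png",p[...,::-1]); np.savez(f"{n}0.npz",p=p,d=d)
    c=get_calibration(n); print(n,c["intrinsics"],c["dist_coeffs"],np.round(c["world_from_camera"],4))
print(observe())
E
```

```text
pics
scene [[485.08743112   0.         321.98985599]
 [  0.         485.08743112 199.8331285 ]
 [  0.           0.           1.        ]] [-0.02316279  0.          0.          0.          0.        ] [[ 0.3058  0.5911 -0.7463  1.5132]
 [ 0.952  -0.2013  0.2307 -0.2267]
 [-0.0139 -0.7811 -0.6243  0.84  ]
 [ 0.      0.      0.      1.    ]]
top [[515.22338571   0.         315.01899734]
 [  0.         515.22338571 197.72580754]
 [  0.           0.           1.        ]] [0.03193043 0.         0.         0.         0.        ] [[ 0.0085 -0.9887  0.1493  0.3435]
 [-0.9999 -0.0074  0.0079  0.0413]
 [-0.0067 -0.1494 -0.9888  1.3444]
 [ 0.      0.      0.      1.    ]]
{'time_s': 0.1, 'q': array([ 1.19290804e+00,  2.21176157e-01,  1.52749188e+00,  5.10259124e-06,
        1.39468428e+00, -1.26096167e-01]), 'joint_velocities': array([-0.0024856 , -0.00188356, -0.00294608, -0.00073859,  0.00070739,
       -0.00068506]), 'joint_torque': array([ 1.00681402e-03, -4.98245788e+01, -3.90544796e+01, -1.34621755e-04,
        5.77364786e-03,  3.18375658e-05]), 'eef_pos': array([0.15549094, 0.60473524, 0.19789333]), 'tcp_rot': array([-1.69974649,  1.56903665, -1.9515395 ]), 'ft_force': array([-0.30714915, -0.4720805 ,  0.10569259]), 'torque': array([-0.0235662 ,  0.01856809, -0.04115642]), 'opening': 0.08539242220368348}
```

View pics/scene0.png

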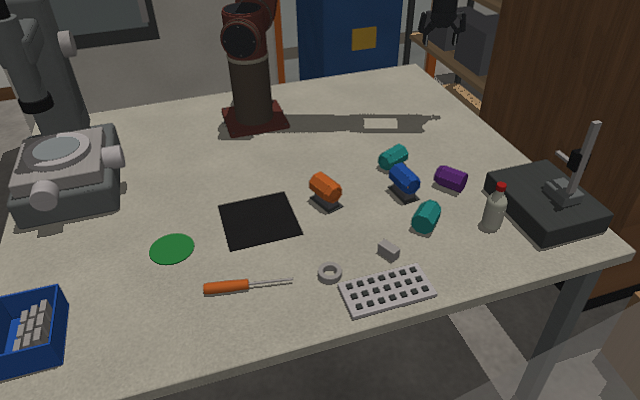

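View pics/top0.png

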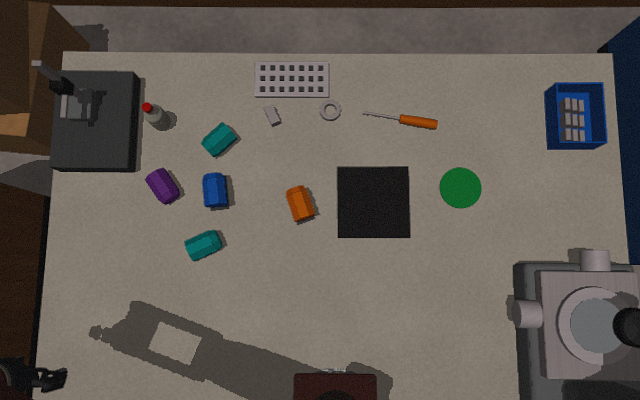

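The scene picture shows the blue cup on its rest at about (404,180), and the top picture shows it at (215,190). In the top picture the mat is at (373,202) and the pad at (460,188). Turquoise and purple look-alikes lie close to the cup. Next I measure by mask and depth.

```bash
cat > h.py <<'E'
import numpy as np,cv2
from plant import *
def cal(n):
    c=get_calibration(n);return np.array(c["intrinsics"]),np.array(c["dist_coeffs"]),np.array(c["world_from_camera"])
def ray(n,uv):
    K,D,T=cal(n);x=cv2.undistortPoints(np.asarray(uv,float).reshape(-1,1,2),K,D)[:,0]
    return T[:3,3],np.c_[x,np.ones(len(x))],T
def onplane(n,uv,z):
    o,x,T=ray(n,uv);w=x@T[:3,:3].T;return o+w*((z-o[2])/w[:,2])[:,None]
def cloud(n,m,d):
    v,u=np.nonzero(m&(d>0));o,x,T=ray(n,np.c_[u,v]);return (x*d[v,u][:,None])@T[:3,:3].T+o
def big(m):
    k,l,s,c=cv2.connectedComponentsWithStats(m.astype(np.uint8));return l==1+np.argmax(s[1:,4])
def masks(p,roi):
    h=cv2.cvtColor(p,cv2.COLOR_RGB2HSV).astype(int);H,S,V=h[...,0],h[...,1],h[...,2]
    r=np.zeros(H.shape,bool);r[roi[1]:roi[3],roi[0]:roi[2]]=1
    return dict(blue=r&(abs(H-112)<9)&(S>120)&(V>40),green=r&(abs(H-65)<12)&(S>120),black=r&(V<60),
                gold=r&(H>15)&(H<32)&(S>110)&(V>90))
E
python3 - <<'E'
from h import *
R={"top":dict(cup=(190,160,245,220),mat=(325,155,420,250),pad=(430,150,500,225)),"scene":dict(cup=(375,150,425,205),mat=(210,180,310,255),pad=(140,225,205,275))}
for n in R:
    f=np.load(f"{n}0.npz");p,d=f["p"],f["d"]
    for k,c,z in(("mat","black",.003),("pad","green",.004)):
        m=big(masks(p,R[n][k])[c]);q=cv2.findContours(m.astype(np.uint8),0,1)[0][0][:,0]
        w=onplane(n,q,z);
        print(n,k,cv2.minAreaRect(w[:,:2].astype(np.float32)), np.mean(cloud(n,m,d),0))
    m=big(masks(p,R[n]["cup"])["blue"]);c=cloud(n,m,d)
    print(n,"cup",m.sum(),c.min(0),c.max(0))
    t=c[c[:,2]>c[:,2].max()-.006]; print(" topflat",len(t),t.mean(0),cv2.minAreaRect(t[:,:2].astype(np.float32)))
    print(" all",cv2.minAreaRect(c[:,:2].astype(np.float32)))
    np.save(f"cup_{n}.npy",c)
    x0,y0,x1,y1=R[n]["cup"]
    cv2.imwrite(f"pics/cup_{n}.png",cv2.resize(p[y0-25:y1+25,x0-45:x1+45,::-1],None,fx=5,fy=5,interpolation=2))
E
python3 -c "
import cv2,numpy as np
a=cv2.imread('pics/cup_top.png');b=cv2.imread('pics/cup_scene.png');h=400
f=lambda i:cv2.resize(i,(390,h));cv2.imwrite('pics/cups.png',np.hstack([f(a),f(b)]))"
```

```text
top mat ((0.5369137525558472, -0.09996601939201355), (0.18586179614067078, 0.18780581653118134), 0.4664870500564575) [ 0.53598256 -0.100337    0.0029973 ]
top pad ((0.5762743353843689, -0.3286510407924652), (0.10396421700716019, 0.10509094595909119), 0.3461741805076599) [ 0.57598344 -0.32884385  0.00417762]
top cup 732 [ 0.51583732  0.27630818 -0.0024588 ] [0.60089606 0.33487097 0.08626856]
 topflat 43 [0.55204142 0.30629734 0.08194158] ((0.5561866760253906, 0.30823713541030884), (0.07121122628450394, 0.02286999113857746), 9.123093605041504)
 all ((0.5584142804145813, 0.3074955344200134), (0.08031530678272247, 0.05405936390161514), 8.386467933654785)
scene mat ((0.5367193222045898, -0.10136382281780243), (0.18905232846736908, 0.18815089762210846), 0.7554948329925537) [ 0.54359904 -0.10320578  0.00455397]
scene pad ((0.5769467353820801, -0.3301681578159332), (0.10663717240095139, 0.10557936877012253), 71.58558654785156) [ 0.57927754 -0.33009824  0.00508311]
scene cup 625 [0.41441767 0.27224382 0.00113864] [0.59985839 0.37284392 0.0849037 ]
 topflat 116 [0.5519778  0.30453774 0.08041111] ((0.552815318107605, 0.30517813563346863), (0.07276511192321777, 0.029064245522022247), 5.287949562072754)
 all ((0.5039404630661011, 0.31630387902259827), (0.07495468854904175, 0.19880445301532745), 77.15482330322266)
```

View pics/cups.png

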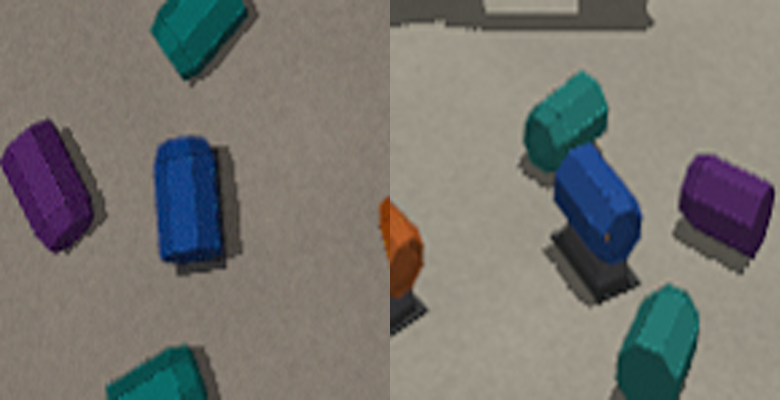

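The cup's narrow end, the mouth, faces +x. Its yaw is roughly 5–9°. I'll refine that from the mask edges, and check the arm's wrist range for the half turn.

```bash
cat >> h.py <<'E'
from scipy.spatial.transform import Rotation as Ro
def tool(psi,flip=0,tilt=np.pi/4):
    t=np.array([np.cos(tilt)*np.cos(psi),np.cos(tilt)*np.sin(psi),-np.sin(tilt)]);y=np.array([-np.sin(psi),np.cos(psi),0])*(1-2*flip)
    return Ro.from_matrix(np.c_[t,y,np.cross(t,y)])
E
python3 - <<'E'
from h import *
f=np.load("top0.npz");m=big(masks(f["p"],(190,160,245,220))["blue"])
rows=range(183,203);L=[];Rr=[]
for v in rows:
    u=np.nonzero(m[v])[0];L.append((u[0]-.5,v));Rr.append((u[-1]+.5,v))
for nm,e,z in(("L",L,.0616),("R",Rr,.0384)):
    w=onplane("top",e,z);s=np.polyfit(w[:,0],w[:,1],1);print(nm,"yaw",np.degrees(np.arctan(s[0])),"y at x=.555",np.polyval(s,.555))
for n in("top","scene"):
    c=np.load(f"cup_{n}.npy");c=c[(c[:,2]>.055)&(c[:,0]>.48)];print(n,len(c),c[:,:2].min(0),c[:,:2].max(0))
    t=c[c[:,2]>.072];u=np.linalg.svd(t-t.mean(0))[2][0];print("pca yaw",np.degrees(np.arctan2(u[1],u[0])),t.mean(0))
print("cup yaw guesses; IK:")
def show(p,psi,fl,tilt=np.pi/4):
    R=tool(psi,fl,tilt);q=inverse_kinematics(list(p),list(R.as_euler("xyz")));print(np.round(p,3),round(np.degrees(psi)),fl,None if q is None else np.round(q,2))
for fl in(0,1): show((.557+.0134,.307,.0366),.1,fl)
for d in range(-120,121,20):
    for fl in(0,1): show((.537,-.1,.04),np.radians(d),fl)
E
```

```text
L yaw 6.521777090895987 y at x=.555 0.33476632740362433
R yaw 7.999528118376095 y at x=.555 0.2814258257408436
top 668 [0.51599307 0.2764384 ] [0.59935677 0.33487097]
pca yaw -172.6280987915794 [0.55464576 0.30795083 0.07695254]
scene 424 [0.51657087 0.27224382] [0.59985839 0.33380944]
pca yaw 10.554964140457923 [0.55860052 0.30193683 0.07796346]
cup yaw guesses; IK:
[0.57  0.307 0.037] 6 0 None
[0.57  0.307 0.037] 6 1 None
[ 0.537 -0.1    0.04 ] -120 0 [ 0.07  0.63  1.52 -0.63  1.51  0.8 ]
[ 0.537 -0.1    0.04 ] -120 1 [ 0.07  0.63  1.52 -0.63  1.51 -2.34]
[ 0.537 -0.1    0.04 ] -100 0 [ 0.13  0.49  1.73 -0.77  1.31  0.67]
[ 0.537 -0.1    0.04 ] -100 1 [ 0.13  0.49  1.73 -0.77  1.31 -2.47]
[ 0.537 -0.1    0.04 ] -80 0 [ 0.15  0.33  1.96 -0.94  1.07  0.55]
[ 0.537 -0.1    0.04 ] -80 1 [ 0.15  0.33  1.96 -0.94  1.07 -2.6 ]
[ 0.537 -0.1    0.04 ] -60 0 [ 0.11  0.15  2.19 -1.12  0.8   0.41]
[ 0.537 -0.1    0.04 ] -60 1 None
[ 0.537 -0.1    0.04 ] -40 0 None
[ 0.537 -0.1    0.04 ] -40 1 None
[ 0.537 -0.1    0.04 ] -20 0 None
[ 0.537 -0.1    0.04 ] -20 1 None
[ 0.537 -0.1    0.04 ] 0 0 None
[ 0.537 -0.1    0.04 ] 0 1 [-0.61 -0.18  2.52  1.31  0.44 -0.17]
[ 0.537 -0.1    0.04 ] 20 0 None
[ 0.537 -0.1    0.04 ] 20 1 [-0.8  -0.03  2.38  1.14  0.79 -0.43]
[ 0.537 -0.1    0.04 ] 40 0 [-0.85  0.16  2.18  0.96  1.04  2.55]
[ 0.537 -0.1    0.04 ] 40 1 [-0.85  0.16  2.18  0.96  1.04 -0.59]
[ 0.537 -0.1    0.04 ] 60 0 [-0.82  0.34  1.95  0.79  1.26  2.43]
[ 0.537 -0.1    0.04 ] 60 1 [-0.82  0.34  1.95  0.79  1.26 -0.71]
[ 0.537 -0.1    0.04 ] 80 0 [-0.76  0.5   1.72  0.64  1.45  2.31]
[ 0.537 -0.1    0.04 ] 80 1 [-0.76  0.5   1.72  0.64  1.45 -0.84]
[ 0.537 -0.1    0.04 ] 100 0 [-0.66  0.64  1.5   0.49  1.63  2.17]
[ 0.537 -0.1    0.04 ] 100 1 [-0.66  0.64  1.5   0.49  1.63 -0.97]
[ 0.537 -0.1    0.04 ] 120 0 [-0.56  0.76  1.32  0.35  1.78  2.  ]
[ 0.537 -0.1    0.04 ] 120 1 [-0.56  0.76  1.32  0.35  1.78 -1.14]
```

```bash
python3 - <<'E'
from h import *
C=np.array([.5575,.3085,.05]);yaw=np.radians(7.3)
for tl in range(25,91,5):
  for fl in(0,1):
    R=tool(yaw,fl,np.radians(tl));p=C+R.as_matrix()[:,0]*.019
    q=inverse_kinematics(list(p),list(R.as_euler("xyz")));print(tl,fl,None if q is None else np.round(q,2))
for h in (.1,.2,.3):
  for fl in (0,1):
    R=tool(yaw,fl);p=C+[0,0,h]+R.as_matrix()[:,0]*.019
    q=inverse_kinematics(list(p),list(R.as_euler("xyz")));print("h",h,fl,None if q is None else np.round(q,2))
E
```

```text
25 0 [0.61 0.33 2.3  3.85 0.71 1.21]
25 1 [ 0.61  0.33  2.3   3.85  0.71 -1.93]
30 0 [0.59 0.26 2.29 3.96 0.57 1.09]
30 1 [ 0.59  0.26  2.29  3.96  0.57 -2.06]
35 0 [0.58 0.21 2.27 4.14 0.44 0.89]
35 1 [ 0.58  0.21  2.27  4.14  0.44 -2.25]
40 0 None
40 1 None
45 0 None
45 1 None
50 0 [ 0.51  0.14  2.16 -0.94  0.31 -0.35]
50 1 None
55 0 [ 0.49  0.14  2.11 -0.6   0.37 -0.7 ]
55 1 [ 0.49  0.14  2.11 -0.6   0.37  2.44]
60 0 [ 0.47  0.16  2.05 -0.39  0.47 -0.92]
60 1 [ 0.47  0.16  2.05 -0.39  0.47  2.22]
65 0 [ 0.46  0.18  1.99 -0.25  0.57 -1.06]
65 1 [ 0.46  0.18  1.99 -0.25  0.57  2.09]
70 0 [ 0.44  0.21  1.92 -0.17  0.68 -1.15]
70 1 [ 0.44  0.21  1.92 -0.17  0.68  2.  ]
75 0 [ 0.42  0.26  1.85 -0.11  0.79 -1.21]
75 1 [ 0.42  0.26  1.85 -0.11  0.79  1.93]
80 0 [ 0.41  0.3   1.77 -0.06  0.9  -1.26]
80 1 [ 0.41  0.3   1.77 -0.06  0.9   1.89]
85 0 [ 0.39  0.36  1.7  -0.03  1.   -1.29]
85 1 [ 0.39  0.36  1.7  -0.03  1.    1.85]
90 0 [ 0.38  0.41  1.62 -0.    1.11 -1.32]
90 1 [ 0.38  0.41  1.62 -0.    1.11  1.83]
h 0.1 0 [ 0.53 -0.08  2.19 -0.8   0.4  -0.52]
h 0.1 1 [ 0.53 -0.08  2.19 -0.8   0.4   2.62]
h 0.2 0 [ 0.53 -0.23  2.11 -0.53  0.59 -0.82]
h 0.2 1 [ 0.53 -0.23  2.11 -0.53  0.59  2.32]
h 0.3 0 [ 0.53 -0.32  1.99 -0.41  0.77 -0.97]
h 0.3 1 [ 0.53 -0.32  1.99 -0.41  0.77  2.17]<sys>:0: UserWarning: Gimbal lock detected. Setting third angle to zero since it is not possible to uniquely determine all angles.
```

```bash
python3 - <<'E' 2>/dev/null
from h import *
M=np.array([.5368,-.1005,0]);P=np.array([.5766,-.3293,0])
def q(C,psi,fl,tl):
    R=tool(psi,fl,np.radians(tl));r=inverse_kinematics(list(C+R.as_matrix()[:,0]*.019),list(R.as_euler("xyz")));return "None" if r is None else np.round(r,2)
for d in list(range(-140,-40,10))+list(range(40,121,20)):
    p=np.radians(d);print(d);
    for nm,C,z,tl in(("lvl",M,.06,55),("dn",M,.05,35),("up",M,.15,35),("pad",P,.05,35)):
        print("  ",nm,*[q(C+[0,0,z],p,f,tl) for f in(0,1)])
E
```

```text
-140
   lvl [-0.07  0.59  1.48 -0.41  1.54  0.91] [-0.07  0.59  1.48 -0.41  1.54 -2.23]
   dn [ 0.    0.87  1.25 -0.57  1.82  0.97] [ 0.    0.87  1.25 -0.57  1.82 -2.17]
   up [ 0.    0.73  1.25 -0.59  1.92  0.9 ] [ 0.    0.73  1.25 -0.59  1.92 -2.24]
   pad [-0.28  0.97  1.07 -0.76  1.72  0.73] [-0.28  0.97  1.07 -0.76  1.72 -2.42]
-130
   lvl [-0.04  0.55  1.55 -0.47  1.47  0.81] [-0.04  0.55  1.55 -0.47  1.47 -2.33]
   dn [ 0.05  0.81  1.35 -0.65  1.72  0.91] [ 0.05  0.81  1.35 -0.65  1.72 -2.23]
   up [ 0.05  0.67  1.35 -0.67  1.83  0.82] [ 0.05  0.67  1.35 -0.67  1.83 -2.32]
   pad [-0.25  0.88  1.22 -0.83  1.59  0.68] [-0.25  0.88  1.22 -0.83  1.59 -2.46]
-120
   lvl [-0.01  0.49  1.62 -0.53  1.39  0.71] [-0.01  0.49  1.62 -0.53  1.39 -2.43]
   dn [ 0.1   0.74  1.46 -0.73  1.62  0.85] [ 0.1   0.74  1.46 -0.73  1.62 -2.29]
   up [ 0.1   0.59  1.46 -0.74  1.72  0.76] [ 0.1   0.59  1.46 -0.74  1.72 -2.38]
   pad [-0.22  0.8   1.37 -0.91  1.45  0.65] [-0.22  0.8   1.37 -0.91  1.45 -2.49]
-110
   lvl [ 0.01  0.43  1.71 -0.59  1.3   0.61] [ 0.01  0.43  1.71 -0.59  1.3  -2.53]
   dn [
[... 2584 characters left out ...]
6  0.97  1.08  0.65  1.83 -0.86]
100
   lvl [-0.6   0.5   1.61  0.42  1.49  2.23] [-0.6   0.5   1.61  0.42  1.49 -0.91]
   dn [-0.69  0.75  1.44  0.57  1.74  2.14] [-0.69  0.75  1.44  0.57  1.74 -1.01]
   up [-0.69  0.6   1.45  0.59  1.86  2.22] [-0.69  0.6   1.45  0.59  1.86 -0.93]
   pad [-0.86  1.13  0.78  0.49  2.06  2.14] [-0.86  1.13  0.78  0.49  2.06 -1.  ]
120
   lvl [-0.52  0.6   1.47  0.29  1.62  2.03] [-0.52  0.6   1.47  0.29  1.62 -1.11]
   dn [-0.58  0.87  1.24  0.41  1.91  2.  ] [-0.58  0.87  1.24  0.41  1.91 -1.14]
   up [-0.58  0.74  1.24  0.43  2.03  2.05] [-0.58  0.74  1.24  0.43  2.03 -1.09]
   pad [-0.76  1.29  0.51  0.3   2.26  1.94] [-0.76  1.29  0.51  0.3   2.26 -1.21]
```

Gripping 55° down from x keeps the arm clear of the wrist singularity. At the mat, a tool azimuth of -120° allows the full half turn, and it ends with the tool tilted 35°. Now the approach and grasp.

```bash
cat >> h.py <<'E'
C0=np.array([.5575,.3085,.05]);YAW=np.radians(7.3);TL=np.radians(55)
M=np.array([.5368,-.1005,.003]);P=np.array([.5766,-.3293,.004])
eu=lambda R:list(R.as_euler("xyz"))
def snap(name):
    ims=[]
    for n in("scene","top"):
        p,d=get_image(n);cv2.imwrite(f"pics/{name}_{n}.png",p[...,::-1]);np.savez(f"{name}_{n}.npz",p=p,d=d);ims.append(p[...,::-1])
    return ims
E
python3 - <<'E' 2>&1
from h import *
R=tool(YAW,0,TL);t=R.as_matrix()[:,0];p=C0+.019*t
movep(list(p-.11*t),eu(R));gripper_to(.074,40)
o=observe();print(o["time_s"],o["eef_pos"],np.round(o["q"],2),o["opening"])
a,b=snap("hov")
cv2.imwrite("pics/hov.png",np.hstack([cv2.resize(a[80:260,310:510],(400,360)),cv2.resize(b[90:270,130:330],(400,360))]))
E
```

```text
2.0333 [0.50567875 0.30244349 0.12471986] [ 0.55 -0.17  2.2  -0.44  0.58 -0.84] 0.07401773642494049
```

View pics/hov.png

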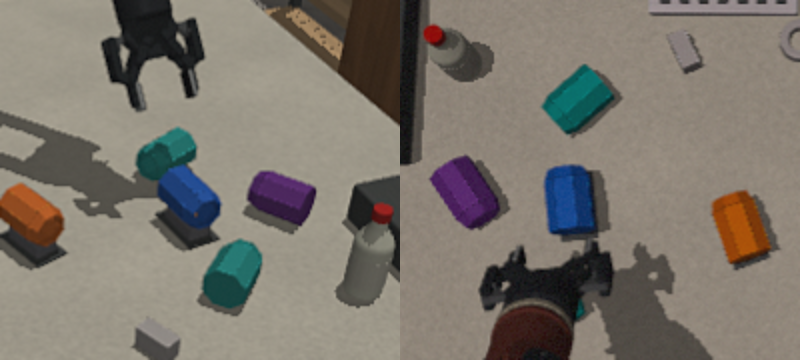

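The fingers straddle the cup axis. In the right half the fingertips are at about (517,252) and (600,250), with the cup at (570,200), and the neighbouring cups are clear. Moving in with a force guard and closing.

```bash
python3 - <<'E' 2>&1
from h import *
R=tool(YAW,0,TL);t=R.as_matrix()[:,0];p=C0+.019*t
print("hit",move_l(list(p),feed=.08,max_force=12))
o=observe();print(o["time_s"],o["eef_pos"]-p,o["ft_force"])
gripper_to(.05,40);o=observe();print(o["time_s"],o["eef_pos"]-p,o["ft_force"],o["opening"],Ro.from_euler("xyz",o["tcp_rot"]).as_matrix()[:,0]-t)
move_l(list(p+[0,0,.10]),feed=.1)
o=observe();print(o["time_s"],o["ft_force"],o["opening"],np.round(o["q"],2))
a,b=snap("lift")
cv2.imwrite("pics/lift.png",np.hstack([cv2.resize(a[80:260,310:510],(400,360)),cv2.resize(b[90:270,130:330],(400,360))]))
E
```

```text
hit False
3.6583 [0.00011827 0.00022976 0.00053549] [-0.15981265 -0.19048412 -0.30469357]
4.0167 [0.000337   0.00051959 0.00117326] [-4.70053702 -0.95189962  5.77721008] 0.05179638483703092 [0.00117877 0.00080442 0.00089199]
5.1667 [ 0.7685695  -0.01803396 -1.7129796 ] 0.0522197516420116 [ 0.49 -0.04  2.07 -0.39  0.57 -0.93]
```

View pics/lift.png

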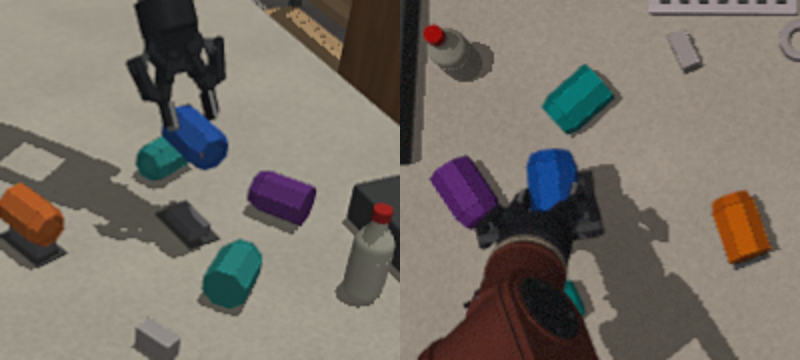

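The cup is held, and the wrist force of 1.7 N matches the cup with all four inserts. A depth check on how level it hangs comes next, and on where its centre is relative to the tool.

```bash
python3 - <<'E' 2>&1
from h import *
for nm,roi in(("top0",(190,160,245,220)),("lift_top",(190,155,225,200)),("scene0",(375,150,425,205)),("lift_scene",(385,125,430,170))):
    f=np.load(nm+".npz");n="top" if "top" in nm else "scene"
    m=cv2.erode(big(masks(f["p"],roi)["blue"]).astype(np.uint8),np.ones((3,3)))>0;c=cloud(n,m,f["d"])
    c=c[c[:,2]>np.median(c[:,2])-.03]
    # top flat: robust plane fit from points near the highest surface
    s=c[c[:,2]>np.percentile(c[:,2],50)]
    for _ in range(6):
        A=np.c_[s[:,:2]-c[:,:2].mean(0),np.ones(len(s))];k=np.linalg.lstsq(A,s[:,2],rcond=None)[0];r=s[:,2]-A@k
        s=s[abs(r)<max(.0025,1.5*r.std())] if len(s)>40 else s
    print(nm,m.sum(),len(s),"dz/dx deg",np.degrees(np.arctan(k[:2])),"z",k[2],"ext",c.min(0),c.max(0),r.std())
E
```

```text
top0 611 226 dz/dx deg [0.24316816 0.27552061] z 0.07724756832178678 ext [0.51661546 0.27722798 0.0454753 ] [0.5961376  0.33163479 0.08626856] 0.0013417923948736336
lift_top 516 215 dz/dx deg [-2.5795892  -0.82719503] z 0.17445857376219268 ext [0.52641985 0.28082963 0.15311009] [0.59643546 0.33138274 0.17930107] 0.0012522681018168422
scene0 489 139 dz/dx deg [-3.90247106  8.24455888] z 0.0770041367009 ext [0.52129338 0.27363175 0.03987977] [0.59942083 0.33631601 0.08303863] 0.0012704650511401881
lift_scene 455 138 dz/dx deg [-6.17468949  5.244253  ] z 0.17427211450431884 ext [0.52325361 0.2727479  0.13458133] [0.59999983 0.33590342 0.1804249 ] 0.0013434969394402914
```

The cup hangs about 2.5° mouth-down and 3 mm lower in the grip, so I fold that in. Now the transfer, level, to just above the mat.

```bash
cat >> h.py <<'E'
# cup in tool frame, from the lift picture
RG=tool(YAW,0,TL).as_matrix();TCPL=C0+.019*RG[:,0]+[0,0,.10]
REL=np.radians(52.5)
A_T=RG.T@Ro.from_euler("zy",[YAW,np.radians(2.5)]).as_matrix()[:,0]
C_T=RG.T@(C0+[0,0,.0972]-TCPL)
PSI=np.radians(-120)
def Rs(s,sg=-1):
    return tool(PSI,0,REL+(np.pi/2-2*REL)*s)*Ro.from_rotvec([sg*np.pi*s,0,0])
def pose(s,clear,sg=-1):
    R=Rs(s,sg);a=R.apply(A_T);hf=Rs(.97,sg).apply(A_T)[:2];hf/=np.linalg.norm(hf)
    se=-a[2];ce=np.hypot(*a[:2]);h=a[:2]/max(ce,1e-6) if ce>.03 else hf
    rc=M[:2]-.022*hf+.022*max(se,0)*h
    low=max(.040*se+.0238*ce,.025*se+.0303*ce,-.04*se+.0303*ce)
    c=np.r_[rc-.040*a[:2],M[2]+low+clear]
    return c-R.apply(C_T),R,np.degrees(np.arcsin(se)),c
E
python3 - <<'E' 2>&1
from h import *
for sg in(-1,1):
  for s in np.linspace(0,1,9):
    p,R,e,c=pose(s,.004,sg);q=inverse_kinematics(list(p),eu(R));print(sg,round(s,2),round(e,1),np.round(c,3),np.round(p,3),None if q is None else np.round(q,2))
E
```

```text
-1 0.0 -0.0 [ 0.537 -0.056  0.037] [ 0.531 -0.066  0.025] [ 0.07  0.56  1.58 -0.53  1.42  0.8 ]
-1 0.12 0.3 [ 0.525 -0.052  0.037] [ 0.52  -0.063  0.025] [ 0.09  0.57  1.6  -0.55  1.44  0.43]
-1 0.25 5.0 [ 0.514 -0.053  0.039] [ 0.509 -0.064  0.028] [ 0.1   0.57  1.61 -0.57  1.46  0.05]
-1 0.38 13.7 [ 0.506 -0.059  0.042] [ 0.501 -0.07   0.031] [ 0.11  0.57  1.62 -0.59  1.48 -0.33]
-1 0.5 25.5 [ 0.503 -0.068  0.046] [ 0.498 -0.079  0.034] [ 0.1   0.58  1.61 -0.61  1.5  -0.72]
-1 0.62 39.6 [ 0.506 -0.079  0.051] [ 0.501 -0.09   0.039] [ 0.1   0.6   1.6  -0.64  1.52 -1.11]
-1 0.75 55.4 [ 0.513 -0.088  0.053] [ 0.508 -0.099  0.042] [ 0.09  0.63  1.57 -0.66  1.54 -1.51]
-1 0.88 72.3 [ 0.524 -0.096  0.052] [ 0.519 -0.106  0.041] [ 0.09  0.67  1.52 -0.68  1.56 -1.91]
-1 1.0 90.0 [ 0.537 -0.101  0.047] [ 0.531 -0.111  0.036] [ 0.09  0.72  1.47 -0.71  1.59 -2.3 ]
1 0.0 -0.0 [ 0.575 -0.078  0.037] [ 0.569 -0.088  0.025] [ 0.04  0.63  1.48 -0.55  1.44  0.75]
1 0.12 0.3 [ 0.584 -0.086  0.037] [ 0.578 -0.096  0.025] [ 0.04  0.67  1.44 -0.57  1.46  1.14]
1 0.25 5.0 [ 0.589 -0.097  0.039] [ 0.582 -0.106  0.028] [ 0.03  0.69  1.42 -0.6   1.49  1.54]
1 0.38 13.7 [ 0.588 -0.107  0.042] [ 0.581 -0.116  0.031] [ 0.03  0.7   1.41 -0.62  1.5   1.93]
1 0.5 25.5 [ 0.582 -0.114  0.046] [ 0.574 -0.123  0.034] [ 0.03  0.71  1.41 -0.65  1.52  2.33]
1 0.62 39.6 [ 0.571 -0.117  0.051] [ 0.564 -0.126  0.039] None
1 0.75 55.4 [ 0.559 -0.115  0.053] [ 0.552 -0.124  0.042] None
1 0.88 72.3 [ 0.547 -0.109  0.052] [ 0.541 -0.119  0.041] None
1 1.0 90.0 [ 0.537 -0.101  0.047] [ 0.531 -0.111  0.036] [ 0.09  0.72  1.47 -0.71  1.59 -2.3 ]
```

```bash
cat >> h.py <<'E'
def pose2(s,clear=.004):
    p,R,e,c=pose(s,clear);m=R.as_matrix()
    need=M[2]+.006+.043*abs(m[2,1])+.011*abs(m[2,2])
    p=p.copy();p[2]=max(p[2],need);return list(p),R,e
E
python3 - <<'E' 2>&1
from h import *
p,R,e=pose2(0)
up=[p[0],p[1],p[2]+.10]
move_l(up,feed=.12,rotation=eu(R));print(observe()["time_s"])
move_l(p,feed=.08,max_force=15);o=observe();print(o["time_s"],o["ft_force"],o["eef_pos"]-p)
for s in(.15,.3,.42):
    p,R,e=pose2(s);print(s,e,move_l(p,feed=.05,rotation=eu(R),max_force=15),observe()["time_s"],np.round(observe()["q"],2))
a,b=snap("mat1")
cv2.imwrite("pics/mat1.png",np.hstack([cv2.resize(a[130:290,180:340],(400,400)),cv2.resize(b[130:290,290:450],(400,400))]))
E
```

```text
8.5667
9.9667 [-0.08184486 -0.91777819 -1.55444226] [5.39638091e-04 1.65562105e-05 6.31283998e-04]
0.15 0.9012371886562823 False 10.5917 [ 0.1   0.56  1.6  -0.55  1.45  0.35]
0.3 8.055920753218766 False 11.2167 [ 0.11  0.56  1.61 -0.57  1.48 -0.1 ]
0.42 17.61751949336705 False 11.7417 [ 0.11  0.56  1.62 -0.6   1.49 -0.47]
```

View pics/mat1.png

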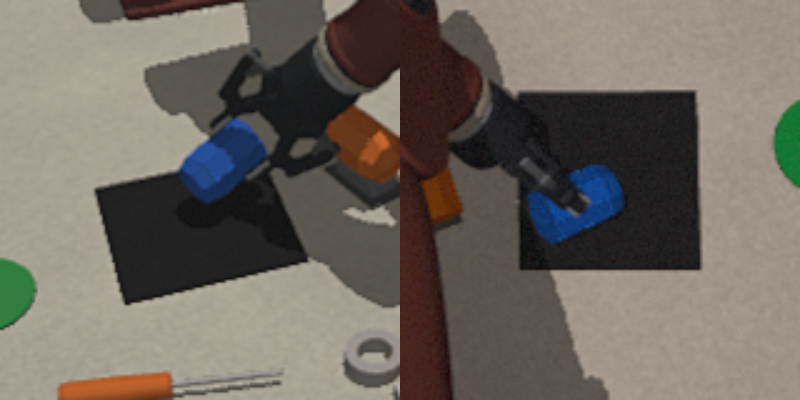

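The cup is low over the mat at 18° mouth-down with nothing spilled, and the force is normal. In the right half the cup is at (575,205). Finishing the turn, then setting the rim down.

```bash
python3 - <<'E' 2>&1
from h import *
for s in(.54,.65,.76,.88,1.):
    p,R,e=pose2(s,.003);print(s,round(e),move_l(p,feed=.08,rotation=eu(R),max_force=15),observe()["time_s"],np.round(observe()["ft_force"],1))
a,b=snap("mat2")
cv2.imwrite("pics/mat2.png",np.hstack([cv2.resize(a[130:290,180:340],(400,400)),cv2.resize(b[130:290,290:450],(400,400))]))
E
```

```text
0.54 30 False 12.3667 [-0.6  0.4 -1.8]
0.65 43 False 12.8667 [ 0.3  0.7 -1.5]
0.76 57 False 13.3667 [-0.4 -0.4 -2.4]
0.88 73 False 13.8917 [-0.2 -0.8 -0.2]
1.0 90 False 14.4167 [-1.1 -0.2 -1.5]
```

View pics/mat2.png

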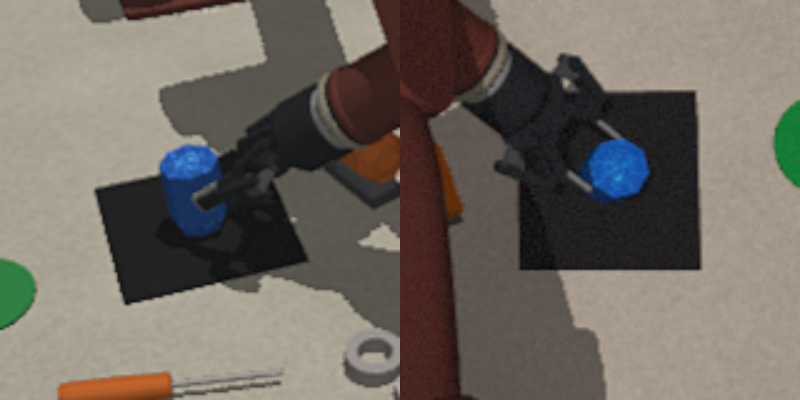

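The cup is mouth down over the mat centre, with no inserts outside it. Lower the rim until contact, pause, then lift straight up.

```bash
python3 - <<'E' 2>&1
from h import *
p,R,e=pose2(1,0);x=observe()["eef_pos"]
print("contact",move_l([x[0],x[1],x[2]-.012],feed=.02,max_force=5));o=observe();print(o["time_s"],o["eef_pos"]-p,o["ft_force"])
np.save("zc.npy",o["eef_pos"])
hold(.4);f=observe()["ft_force"]
x=observe()["eef_pos"]
move_l([x[0],x[1],x[2]+.03],feed=.03);move_l([x[0],x[1],x[2]+.16],feed=.12)
o=observe();print(o["time_s"],f,o["ft_force"],o["opening"])
a,b=snap("mat3")
cv2.imwrite("pics/mat3.png",np.hstack([cv2.resize(a[90:290,160:360],(400,400)),cv2.resize(b[130:290,290:450],(400,400))]))
E
```

```text
contact True
14.7917 [0.00019485 0.00016213 0.00195391] [0.61880347 2.16895084 4.35750976]
17.6083 [1.87702123 2.8809516  4.91948767] [-0.36849544  0.71459626 -0.92648751] 0.051779099761897235
```

View pics/mat3.png

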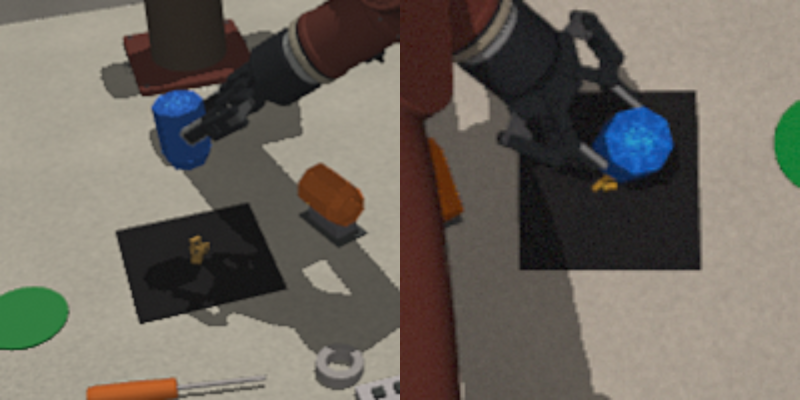

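The inserts lie in a heap at mat centre, and the wrist reads 0.93 N, so the cup is empty. Now the pad.

```bash
python3 - <<'E' 2>&1
from h import *
f=np.load("mat3_top.npz");m=cv2.erode(big(masks(f["p"],(365,165,405,210))["blue"]).astype(np.uint8),np.ones((3,3)))>0
c=cloud("top",m,f["d"]);c=c[c[:,2]>np.percentile(c[:,2],95)-.012]
k=np.linalg.lstsq(np.c_[c[:,:2]-c[:,:2].mean(0),np.ones(len(c))],c[:,2],rcond=None)[0];print("base tilt deg",np.degrees(np.arctan(k[:2])),c.mean(0),"tool",observe()["eef_pos"])
zc=np.load("zc.npy");dxy=(P-M)[:2];x=observe()["eef_pos"]
g=np.r_[zc[:2]+dxy,zc[2]+.001]
move_l([g[0],g[1],g[2]+.08],feed=.15)
move_l([g[0],g[1],g[2]+.008],feed=.1)
hold(.2)
print("contact",move_l([g[0],g[1],g[2]-.012],feed=.02,max_force=5));o=observe();print(o["time_s"],o["eef_pos"]-g,o["ft_force"])
a,b=snap("pad1")
cv2.imwrite("pics/pad1.png",np.hstack([cv2.resize(a[150:310,100:260],(400,400)),cv2.resize(b[110:270,360:520],(400,400))]))
E
```

```text
base tilt deg [2.53221231 3.70372953] [ 0.53557767 -0.09974071  0.24312922] tool [ 0.53029824 -0.11097125  0.19233278]
contact True
21.1083 [0.00021522 0.0001222  0.00020521] [0.82003123 2.2696171  3.47225336]
```

View pics/pad1.png

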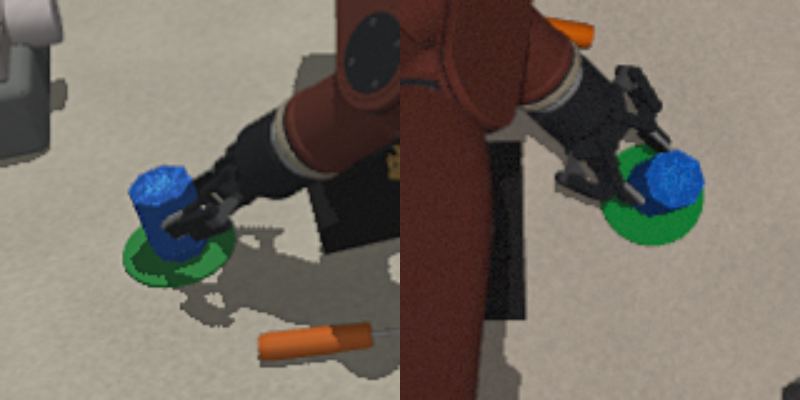

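The picture and the base plane fit agree that the cup leans about 4.5° along the tool heading. I'll lift it a little, level it about the rim, centre it, and set it down again.

```bash
python3 - <<'E' 2>&1
from h import *
o=observe();x=o["eef_pos"];R=Ro.from_euler("xyz",o["tcp_rot"])
n=np.array([-np.tan(np.radians(2.53)),-np.tan(np.radians(3.70)),1]);n/=np.linalg.norm(n)
rim_rel=np.array([.0053,.0112,.0508])-.080*n
ax=np.cross(n,[0,0,1]);D=Ro.from_rotvec(ax/np.linalg.norm(ax)*np.arccos(n[2]))
R2=D*R;t2=P+[0,0,.014]-D.apply(rim_rel)
move_l([x[0],x[1],x[2]+.02],feed=.06)
move_l(list(t2),feed=.05,rotation=eu(R2));hold(.2)
f=get_image("top");v=f
np.savez("lev.npz",p=f[0],d=f[1])
m=cv2.erode(big(masks(f[0],(445,160,500,215))["blue"]).astype(np.uint8),np.ones((3,3)))>0
c=cloud("top",m,f[1]);c=c[c[:,2]>np.percentile(c[:,2],95)-.012]
k=np.linalg.lstsq(np.c_[c[:,:2]-c[:,:2].mean(0),np.ones(len(c))],c[:,2],rcond=None)[0]
o=observe();print("tilt",np.degrees(np.arctan(k[:2])),c.mean(0),"rim z est",t2[2]+D.apply(rim_rel)[2],o["time_s"],np.round(o["q"],2))
E
```

```text
tilt [0.46382338 0.35628072] [ 0.57627672 -0.32805359  0.09864408] rim z est 0.018 22.2667 [-0.22  0.81  1.35 -0.93  1.48 -2.5 ]
```

The cup is now within 0.6° of upright and centred over the pad. Lower to contact, release, back off, and check.

```bash
python3 - <<'E' 2>&1
from h import *
x=observe()["eef_pos"]
print("contact",move_l([x[0],x[1],x[2]-.025],feed=.025,max_force=4));o=observe();print(o["time_s"],o["eef_pos"]-x,o["ft_force"])
hold(.2);gripper_to(.078);hold(.2)
o=observe();t=Ro.from_euler("xyz",o["tcp_rot"]).as_matrix()[:,0];y=o["eef_pos"]
move_l(list(y-.12*t),feed=.1);y=observe()["eef_pos"];move_l([y[0],y[1],y[2]+.12],feed=.2)
print(observe()["time_s"])
a,b=snap("end")
cv2.imwrite("pics/end.png",np.hstack([cv2.resize(a[130:310,130:330],(400,360)),cv2.resize(b[110:270,320:520],(400,320),interpolation=2).__class__ and cv2.resize(b[110:290,320:520],(400,360))]))
f=np.load("end_top.npz");m=cv2.erode(big(masks(f["p"],(440,160,500,220))["blue"]).astype(np.uint8),np.ones((3,3)))>0
c=cloud("top",m,f["d"]);c=c[c[:,2]>np.percentile(c[:,2],90)-.012]
k=np.linalg.lstsq(np.c_[c[:,:2]-c[:,:2].mean(0),np.ones(len(c))],c[:,2],rcond=None)[0];print("cup tilt",np.degrees(np.arctan(k[:2])),c.mean(0))
for n,roi in(("top",(337,165,411,240)),("scene",(218,190,302,252))):
    p=np.load(f"end_{n}.npz")["p"];g=masks(p,roi)["gold"];v,u=np.nonzero(g)
    if len(u): w=onplane(n,np.c_[u,v],.008)-M;print(n,len(u),"gold rel mat",w[:,:2].min(0),w[:,:2].max(0),w[:,:2].mean(0))
E
```

```text
contact True
22.8833 [-3.15210418e-04  9.65880187e-05 -1.43125658e-02] [0.12165096 0.9155066  4.24538477]
25.7583
cup tilt [ 0.95306043 -0.18101778] [ 0.57619661 -0.32719674  0.08449527]
top 23 gold rel mat [-0.00955185 -0.00467023] [0.00901744 0.01375165] [0.00012101 0.00051994]
scene 23 gold rel mat [-0.03615373 -0.00841907] [0.00911801 0.0109554 ] [-0.0131815   0.00203941]
```

View pics/end.png

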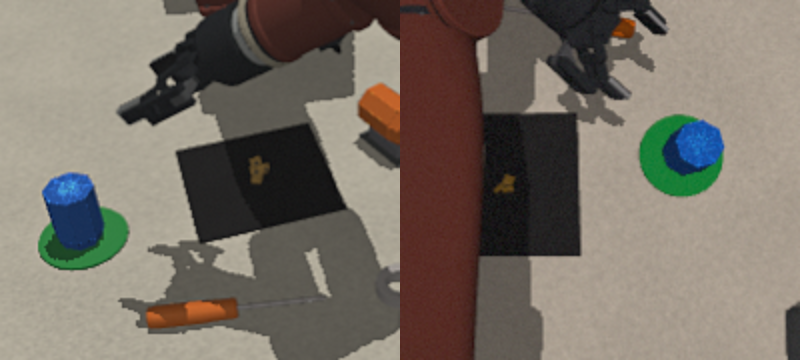

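The cup stands upright on the pad, at (73,215) left and (690,150) right. The gold heap is in the middle of the mat, at (258,168) left and (505,185) right, and the arm is clear.

```bash
python3 -c "
from plant import *
print(observe()['ft_force']);job_done()"
```

```text
[ 0.037543   -0.41248633  0.04419006]
the job is handed in; nothing more can be done
```

The job is handed in at about 26 s on the robot's clock. The gold inserts lie in a heap on the middle of the mat, and the empty blue cup stands mouth down on the green pad with the gripper clear.

I gripped the cup across its flats and carried it level to the mat. I turned it mouth down with the rim kept a few millimetres up, lowered the rim to touch, and lifted it straight off.

**Last checks**
- **Inserts:** The heap is within about 1.5 cm of the mat centre in the top view. I could not count four separate inserts. The wrist force fell from 1.7 N to 0.9 N, which fits a cup emptied of all four.
- **Cup:** It stands about 1° from upright and roughly 2 mm from the pad centre. The wrist force is back near zero.

**Disagreements**
- **Lean on the pad:** The cup had rotated in the grip and leaned about 4.5° at first touch, so I lifted it, levelled it and set it down again before letting go.
- **Early contact at the mat:** The rim touched about 2 mm sooner than calculated, probably because of that lean.
- **Heap in the scene view:** That camera puts one side of the heap up to 36 mm from the mat centre. I took this to be the height of stacked inserts and did not check further.

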